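# Switch off the light box, then find and press its hidden battery-hatch release

## Task

Switch the grey light box off by pushing its toggle lever fully over, away from the robot. Only then feel across the four look-alike flush black caps along the box's front edge for the one that gives, and press it right down so that the white battery hatch springs open, then let go. Use the fingertips only: leave the hatch standing open and everything else on the counter and on the box where it is.

Things in the scene. Friction and masses are not known exactly. Their poses are not given: they have to be found in the camera images.
- light_box: Fixed grey light box, 240 (its x) by 380 (its y) by 70 mm high. Origin at the centre of its underside; x away from the robot, y left, z up. On its flat top (z = 70 mm): four black caps along the near (-x) edge; behind them at the right (-y) the white battery hatch, 100 by 120 mm; in the middle a white diffuser window with the optical flat on it; at the back left (+y) the toggle switch.
- cap_1 (a point): Top centre of the rightmost (lowest y) of four identical black caps, 48 mm square in 50 mm wells, 84 mm apart in the box's y, at x = -75 mm in its frame, faces 1 mm below the box's top. Three are rigid blanks; one, differing from run to run and not to be told by eye, is the live release.
- cap_2 (a point): Same for the second cap from the right. Whichever cap is live sinks under the finger by up to 6 mm (about 2 N to start, 5.5 N at the bottom), frees the hatch after about 4 mm, and springs back. A blank does not move at all.
- cap_3 (a point): Same for the third cap from the right.
- cap_4 (a point): Same for the leftmost cap (highest y).
- release_cap (a joint): How far the live cap is pressed down, m: 0 up (flush), 0.006 fully down.
- switch_pivot (a point): Point on the pivot of the toggle lever, 22 mm above the box's top, at x = 30, y = 140 mm in the box's frame. The switch's housing is a grey block 70 (x) by 50 (y) by 25 mm high on the box's top, centred under this point.
- switch_tip (a point): Centre of the red ball, 26 mm across, at the end of the toggle lever, 50 mm from the pivot. The lever is a 10 mm rod that swings in the box's x-z plane and stays where it is left (about 1.5 N at the ball to move it).
- switch (a joint): Toggle lever angle, rad: at 0 (on) it leans 0.5 rad from vertical towards the robot (-x of the box); at 1.0 (off, the stop) it leans 0.5 rad away from the robot (+x).
- hatch (a joint): Opening angle of the white battery hatch, rad: 0 latched shut and flush, 0.6 sprung fully open (its stop). It is hinged along its far (+x) edge; its spring lifts the near edge about 55 mm once the live cap is pressed, and it stays open when the cap is let go.
- hatch_edge (a point): Middle of the near edge of the hatch, on its top face.
- macro_tube_mid (a point): Centre of a loose ribbed chrome macro tube standing upright, 58 mm across, 60 mm high. Leave it alone.
- step_ring_mid (a point): Centre of a loose black step ring lying flat, 76 mm across, 8 mm high. Leave it alone.
- loupe_mid (a point): Centre of a loose standing loupe, clear foot and black head, 44 mm across, 44 mm high. Leave it alone.
- lens_mid (a point): Centre of a loose black lens standing upright, 67 mm across, 65 mm high. Leave it alone.
- cal_tile_mid (a point): Centre of a loose white ceramic calibration tile lying flat on the counter, nearer to the robot than the box, 80 by 80 by 8 mm. Leave it alone.
- optical_flat_mid (a point): Centre of a loose smoky quartz optical flat in a brass cell, 56 mm across, 12 mm high, lying on the light box's diffuser. Leave it alone.

How it is judged:
On the way, in this order (a step that is already met when the one before it is completed fails the run):
1. the toggle lever is pushed over to off (value of joint switch above 0.8 rad), for 0.2 s.
2. the live cap is pressed down (value of joint release_cap above 0.0035 m), for 0.05 s.
At the end, for the whole second after the job is handed in: The toggle lever is over to off (above 0.8 of 1.0 rad), the battery hatch has sprung open and stays open (above 0.4 rad), and the live cap has come back up (less than 1.5 mm down) (value of joint switch above 0.8 rad and value of joint hatch above 0.4 rad and value of joint release_cap below 0.0015 m); the robot touches nothing.
It fails at once if the live cap is pressed more than 2.5 mm while the switch is not off (value of joint release_cap above 0.0025 m and value of joint switch below 0.75 rad).
It fails at once if something loose on the counter or the box is moved or lifted more than 20 mm (distance of any of macro_tube_mid, step_ring_mid, loupe_mid, lens_mid, cal_tile_mid, optical_flat_mid from where it was at the start of the episode above 0.02 m).
It also fails if it takes over 51 s, if anything falls off the work surface, if the arm or the gripper's body presses on something with over 40 N, if the wrist force passes 120 N, or if a joint passes its speed limit or range.

## Robot

A 6-joint arm with a two-finger parallel gripper is mounted at the origin on the work surface. World frame = base frame: x ahead of the robot, y to its left, z up, the work surface at z = 0. Lengths are in m, angles in rad, forces in N, time in s.
With the tool pointing down it reaches from about 0.35 to 0.875 m from the base axis. Payload 4.2 kg.
Tool frame: the origin (TCP) lies at the very end of the fingers, on their centre line; the grasp point (between the pads) lies 19 mm behind it; z points along the fingers, y is the direction in which the jaws open and shut (so a half turn about z gives the same grasp; the last joint's range is limited). The gripper opens to 85 mm and grips with 20 to 120 N. Pads are 22 mm wide; open, the fingers measure 114 mm over their backs; the gripper's body (76 mm by 85 mm) begins 54 mm behind the grasp point. The pads swing forward as they close: fully open they stand 13 mm farther back than shut.
Start: joints at [1.361, 0.385, 0.008, 0, -1.194, -0.259], TCP at [0.282, 0.558, 0.231] pointing down, gripper open.
Joint ranges: [-3.14, 3.14], [-1.21, 2.06], [-1.07, 1.41], [-3.16, 2.05], [-2.99, -0.16], [-3.1, 3.1]. Speed limits (rad/s): [2.79, 2.79, 3.14, 3.14, 3.14, 3.14].

## Interface

Orientations are given as a 3x3 rotation matrix whose columns are the frame's x, y, z axes.
In Python, from cell import bot, grab_frame, camera_model, job gives the robot as it stands.
- The arm moves only by the tool carry_out, never from a script. Its argument "commands" is a list of rows, each an object with "fingers": the opening, from -1 (shut) to 1 (fully open); "delta_pos": the shift along the tool's x, y, z in m, a list of three; "twist": the turn about the tool's z in rad. In form: [{"fingers": fingers, "delta_pos": [x, y, z], "twist": twist}, ...]. A call has exactly 8 rows; each row is the pose to reach, as a shift and turn from the pose commanded when the call began, along the tool's axes at that moment; what a row does not reach only later rows make up. A row lasts 1/10 s, in which the tool goes at most 50 mm and 8.59 degrees, less where a joint would pass 70% of its speed; a pose out of reach is approached as far as the arm can. A call with a gripper value outside its range is refused whole. The fingers move at their own pace and stop on an object; "grip_force" is the grip in N (left out, the last holds). Time passes only in rows, so rows that repeat a pose let the fingers close, or fill a call up. It gives the time, the measured TCP pose, the force and the opening at its end, in the units of the state.
- bot.read_state(): the state, without advancing time (a new reading comes with each control period).
- grab_frame(name): name is "scene" or "top"; returns the picture (384x512x3 uint8, red, green, blue); there is no depth.
- camera_model(name): a dict with "mtx" (3x3 intrinsics, pixels), "R" (3x3) and "t" (3): a world point X has camera coordinates R X + t. Camera axes: x right, y down, z forward; pixel columns grow to the right and rows downward; lengths in m; the calibration is good to about 2 mm. A picture is of the moment at which its call begins. camera_model takes no time and is no camera call.
- job.sign_off(): hands the job in, once; it reports no verdict.
The state is a dict: "t": time; "qpos": joint angles; "qvel": joint speeds; "tau": joint torques, N m; "eef_pos": TCP position; "tcp_rot": TCP orientation; "wrist_force": force on the tool from outside, world axes, zero at the start; "ft_torque": the same for the moment, N m; "gripper_width": opening from 0.0 (shut) to 1.0 (fully open).
Only numpy, scipy, OpenCV 4.12 (cv2) and the standard library are available. Lean on these libraries where they do the work, as an engineer would, in place of code of your own. Each camera call takes 0.05 s, during which the arm holds its last target. There are 200 camera calls.

## Working session

There is one attempt and no reset: what is moved stays moved. The work goes in short steps, Python scripts to look and compute and a tool call to move; the robot and the scene stay as the last step left them, time stands still between calls to the robot, and variables do not carry over. Pictures are saved under pics/ and viewed, about 8 in all and at most 12, crops included, and the job is handed in when it is done.

Besides the shell and the picture viewer there is one more tool, called after "Emit:" by a JSON object that holds its "fn" and its "kwargs", one argument or row to a line. carry_out: Moves the arm, as the interface text tells. Its arguments: {"type":"object","properties":{"commands":{"type":"array"},"grip_force":{"type":"number"}},"required":["commands"]}

```bash
mkdir -p pics; python3 - <<'E'
from cell import bot, grab_frame, camera_model
import cv2
for n in("scene","top"):
    f=grab_frame(n); cv2.imwrite(f"pics/{n}0.png",cv2.resize(f[:,:,::-1],(800,600),interpolation=cv2.INTER_CUBIC))
    print(n,camera_model(n))
s=bot.read_state();print(s)
E
```

```text
scene {'mtx': array([[441.44505965,   0.        , 261.39273337],
       [  0.        , 441.44505965, 192.72125808],
       [  0.        ,   0.        ,   1.        ]]), 'R': array([[ 0.76719497,  0.64139688, -0.00468145],
       [ 0.51766477, -0.62347167, -0.58592343],
       [-0.37872822,  0.44709408, -0.8103529 ]]), 't': array([-0.38270423, -0.20585736,  1.5083991 ])}
top {'mtx': array([[437.29191699,   0.        , 252.97123655],
       [  0.        , 437.29191699, 196.95981629],
       [  0.        ,   0.        ,   1.        ]]), 'R': array([[-0.00188107, -0.99996609,  0.00801786],
       [-0.99630405,  0.00118552, -0.08588849],
       [ 0.08587608, -0.00814979, -0.99627249]]), 't': array([-0.0065221 ,  0.51109224,  1.25988275])}
{'t': 0.1, 'qpos': array([ 1.36058758e+00,  3.85506115e-01,  6.75359354e-03, -4.35121514e-04,
       -1.19401360e+00, -2.58595569e-01]), 'qvel': array([ 0.00142107, -0.00012323,  0.00153277,  0.00170771, -0.00060894,
       -0.00145236]), 'tau': array([-8.16124520e-04, -3.93316591e+01,  1.88931227e+01,  4.19801071e+00,
       -2.60310764e-03,  7.80131245e-06]), 'eef_pos': array([0.28213753, 0.55710315, 0.23031151]), 'tcp_rot': array([[ 8.92036680e-01, -4.51962290e-01, -8.06710876e-04],
       [-4.51962995e-01, -8.92034785e-01, -1.84197485e-03],
       [ 1.12889007e-04,  2.00771259e-03, -9.99997978e-01]]), 'wrist_force': array([-0.2358936 , -1.07601779,  0.58451976]), 'ft_torque': array([-0.00135995, -0.00997623, -0.04778713]), 'gripper_width': 1.000638800386751}
```

View pics/scene0.png

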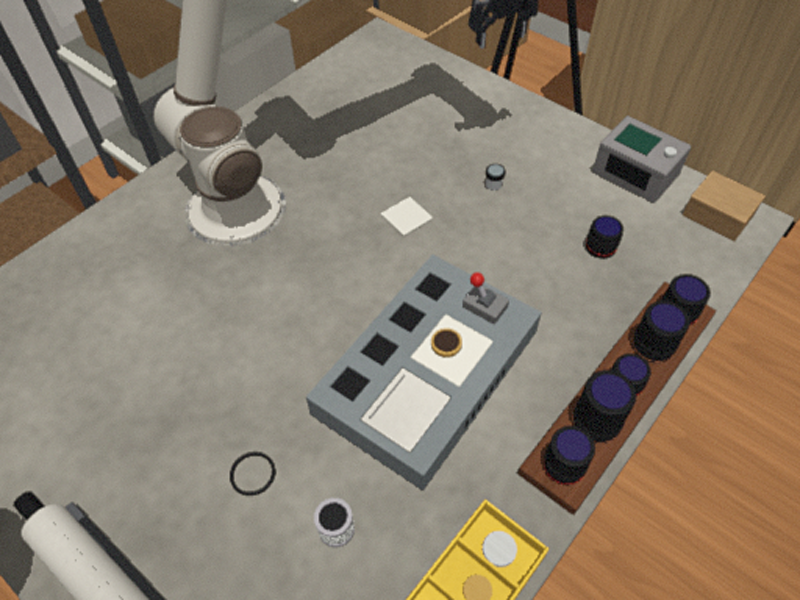

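View pics/top0.png

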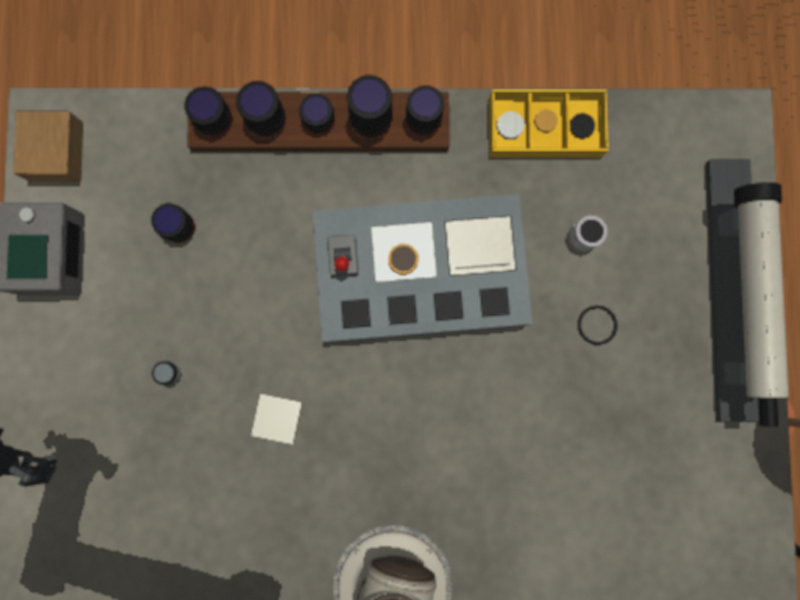

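The scene view shows the caps running from about (433,286) to (350,384), with the red ball at (477,280). In the top view, caps 4 to 1 are at about (355,313), (402,309), (448,305) and (494,301), and the ball is at (342,263). Next I'll fit the box pose from the caps in both views.

```bash
cat > h.py <<'E'
import numpy as np, cv2
from cell import camera_model
def proj(n,X):
    c=camera_model(n); p=(np.atleast_2d(X)@c["R"].T+c["t"])@c["mtx"].T
    return p[:,:2]/p[:,2:]
def T(pose,P):
    x,y,a=pose; P=np.atleast_2d(P); c,s=np.cos(a),np.sin(a)
    return np.c_[x+c*P[:,0]-s*P[:,1], y+s*P[:,0]+c*P[:,1], P[:,2]]
CAPS=np.array([[-.075,-.126+.084*i,.069] for i in range(4)])
E
python3 - <<'E'
from h import *
from scipy.optimize import least_squares
seeds={"scene":[(350,384),(379,349),(407,317),(433,286)],"top":[(494,301),(448,305),(402,309),(355,313)]}
obs={};ball={}
for n in seeds:
    im=cv2.resize(cv2.imread(f"pics/{n}0.png"),(512,384),interpolation=cv2.INTER_AREA)
    m=(im.max(2)<62).astype(np.uint8); N,L,st,ce=cv2.connectedComponentsWithStats(m,connectivity=4)
    o=[]
    for s in seeds[n]:
        u,v=[int(k*.64) for k in s]; k=L[v,u]; o.append(ce[k]); print(n,k,st[k],ce[k])
    obs[n]=np.array(o)
    b=im.astype(int); r=((b[:,:,2]>120)&(b[:,:,1]<60)&(b[:,:,0]<60)).astype(np.uint8)
    N,L,st,ce=cv2.connectedComponentsWithStats(r)
    for i in range(1,N): 
        if st[i,4]>20: print("red",st[i],ce[i]); ball[n]=ce[i]
f=lambda q:np.concatenate([(proj(n,T(q,CAPS))-obs[n]).ravel() for n in obs])
r=least_squares(f,[.6,0,0],loss="soft_l1"); q=r.x; print(q,np.round(f(q),1))
for n in obs:
    r1=least_squares(lambda q:(proj(n,T(q,CAPS))-obs[n]).ravel(),[.6,0,0]);print(n,r1.x)
print("caps",T(q,CAPS).round(4))
for a in(-.5,0,.5):
    P=T(q,[.03+.05*np.sin(a),.14,.092+.05*np.cos(a)]);print(a,P,[proj(n,P) for n in obs] if a<0 else"")
E
```

```text
scene 65 [212 235  24  21 267] [223.7752809  245.24344569]
scene 55 [232 214  22  19 240] [242.58333333 223.17916667]
scene 54 [250 194  22  18 218] [260.28440367 202.51376147]
scene 50 [267 175  21  17 194] [276.82474227 183.13917526]
red [301 175   8   8  45] [304.73333333 178.8       ]
top 24 [308 185  17  17 260] [316.11153846 192.95384615]
top 25 [278 187  18  18 267] [286.52059925 195.45318352]
top 26 [249 190  17  17 258] [257.01550388 197.94573643]
top 27 [219 192  17  18 264] [227.20454545 200.35984848]
red [215 164   8   8  49] [218.42857143 167.67346939]
[ 0.58495147 -0.05306375  0.08393357] [-0.8 -0.3 -0.8 -0.3 -0.8 -0.3 -0.8 -0.3 -0.3 -0.9 -0.2 -0.9 -0.3 -0.9
 -0.2 -0.8]
scene [ 0.58740081 -0.05248363  0.08309002]
top [ 0.58252214 -0.05380973  0.08229152]
caps [[ 0.5208 -0.1849  0.069 ]
 [ 0.5137 -0.1012  0.069 ]
 [ 0.5067 -0.0175  0.069 ]
 [ 0.4997  0.0662  0.069 ]]
-0.5 [[0.57922206 0.08694882 0.13587913]] [array([[303.73384382, 178.27966864]]), array([[218.14265363, 168.06032068]])]
0 [[0.60310895 0.08895845 0.142     ]] 
0.5 [[0.62699584 0.09096809 0.13587913]]
```

```bash
cat >> h.py <<'E'
Q=[.58495,-.05306,.0839]
def to(P,yaw=.0839):
    "box-frame point -> tool shift and twist"
    from cell import bot
    s=bot.read_state(); R=s["tcp_rot"]; W=T(Q,P)[0]
    d=R.T@(W-s["eef_pos"]); tw=-(yaw-np.arctan2(R[1,0],R[0,0]))
    print("target",W.round(4),"delta",d.round(4),"twist",round(tw,4))
def where():
    from cell import bot
    s=bot.read_state(); x,y,a=Q; d=s["eef_pos"]-[x,y,0]; c,z=np.cos(a),np.sin(a)
    print("t",round(s["t"],2),"box xyz",np.round([c*d[0]+z*d[1],-z*d[0]+c*d[1],d[2]],4),"F",s["wrist_force"].round(2),"w",s["gripper_width"])
E
python3 -c "
from h import *
to([-.055,.14,.20])"
```

```text
target [0.5184 0.0818 0.2   ] delta [0.4256 0.3171 0.031 ] twist -0.5529
```

Emit:
{"fn": "carry_out", "kwargs": {
  "commands": [
    {"fingers": -1,"delta_pos": [0.04,0.03,0.003],"twist": -0.05},
    {"fingers": -1,"delta_pos": [0.08,0.06,0.006],"twist": -0.1},
    {"fingers": -1,"delta_pos": [0.12,0.09,0.009],"twist": -0.15},
    {"fingers": -1,"delta_pos": [0.16,0.12,0.012],"twist": -0.2},
    {"fingers": -1,"delta_pos": [0.2,0.15,0.015],"twist": -0.26},
    {"fingers": -1,"delta_pos": [0.24,0.18,0.018],"twist": -0.32},
    {"fingers": -1,"delta_pos": [0.28,0.21,0.02],"twist": -0.38},
    {"fingers": -1,"delta_pos": [0.32,0.24,0.022],"twist": -0.44}
  ]
}}

```text
t: 0.9
eef_pos: [0.4593, 0.1974, 0.2091]
tcp_rot: [[1.0, -0.026, -0.0], [-0.026, -1.0, -0.0], [-0.0, 0.0, -1.0]]
wrist_force: [1.7, -0.1, 0.5]
gripper_width: -0.001
```

```bash
python3 -c "
from h import *
where();to([-.055,.14,.20])"
```

```text
t 0.9 box xyz [-0.1042  0.2601  0.2091] F [ 1.75 -0.08  0.46] w -0.0007245487900779156
target [0.5184 0.0818 0.2   ] delta [0.062  0.114  0.0091] twist -0.1098
```

Emit:
{"fn": "carry_out", "kwargs": {
  "commands": [
    {"fingers": -1,"delta_pos": [0.02,0.038,0.005],"twist": -0.04},
    {"fingers": -1,"delta_pos": [0.041,0.076,0.009],"twist": -0.08},
    {"fingers": -1,"delta_pos": [0.062,0.114,0.009],"twist": -0.11},
    {"fingers": -1,"delta_pos": [0.062,0.114,0.03],"twist": -0.11},
    {"fingers": -1,"delta_pos": [0.062,0.114,0.06],"twist": -0.11},
    {"fingers": -1,"delta_pos": [0.062,0.114,0.087],"twist": -0.11},
    {"fingers": -1,"delta_pos": [0.062,0.114,0.087],"twist": -0.11},
    {"fingers": -1,"delta_pos": [0.062,0.114,0.087],"twist": -0.11}
  ]
}}

```text
t: 1.7
eef_pos: [0.518, 0.0836, 0.1225]
tcp_rot: [[0.997, 0.082, -0.001], [0.082, -0.997, -0.001], [-0.001, 0.001, -1.0]]
wrist_force: [-0.5, -0.4, 0.6]
gripper_width: 0.004
```

```bash
python3 -c "
from h import *
where();to([.02,.14,.122])
from cell import grab_frame
cv2.imwrite('pics/s1.png',cv2.resize(grab_frame('scene')[120:280,180:380,::-1],(800,640))[:600])"
```

```text
t 1.7 box xyz [-0.0553  0.1418  0.1225] F [-0.47 -0.44  0.56] w 0.0041531588833713644
target [0.5931 0.0881 0.122 ] delta [0.0753 0.0016 0.0004] twist -0.0022
```

View pics/s1.png

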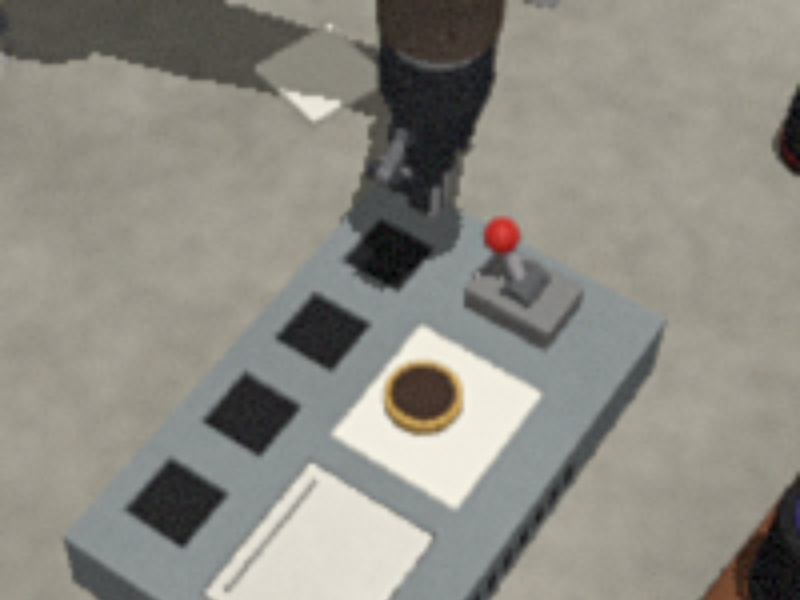

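The closed fingertips at (435,205) stand just in front of the ball at (500,235), lined up for the push.

Emit:
{"fn": "carry_out", "kwargs": {
  "commands": [
    {"fingers": -1,"delta_pos": [0.012,0.001,0],"twist": 0},
    {"fingers": -1,"delta_pos": [0.024,0.001,0],"twist": 0},
    {"fingers": -1,"delta_pos": [0.036,0.001,0],"twist": 0},
    {"fingers": -1,"delta_pos": [0.046,0.001,0],"twist": 0},
    {"fingers": -1,"delta_pos": [0.056,0.001,0],"twist": 0},
    {"fingers": -1,"delta_pos": [0.066,0.001,0],"twist": 0},
    {"fingers": -1,"delta_pos": [0.075,0.001,0],"twist": 0},
    {"fingers": -1,"delta_pos": [0.075,0.001,0],"twist": 0}
  ]
}}

```text
t: 2.55
eef_pos: [0.5943, 0.089, 0.1221]
tcp_rot: [[0.997, 0.081, 0.001], [0.081, -0.997, 0.0], [0.002, -0.0, -1.0]]
wrist_force: [0.3, -0.2, -0.8]
gripper_width: 0.004
```

Emit:
{"fn": "carry_out", "kwargs": {
  "commands": [
    {"fingers": -1,"delta_pos": [0.003,0,0],"twist": 0},
    {"fingers": -1,"delta_pos": [0.006,0,0],"twist": 0},
    {"fingers": -1,"delta_pos": [0.008,0,0],"twist": 0},
    {"fingers": -1,"delta_pos": [0.009,0,0],"twist": 0},
    {"fingers": -1,"delta_pos": [0.01,0,0],"twist": 0},
    {"fingers": -1,"delta_pos": [0.01,0,0],"twist": 0},
    {"fingers": -1,"delta_pos": [0.01,0,0],"twist": 0},
    {"fingers": -1,"delta_pos": [0.01,0,0],"twist": 0}
  ]
}}

```text
t: 3.35
eef_pos: [0.6025, 0.0896, 0.1224]
tcp_rot: [[0.997, 0.081, -0.0], [0.081, -0.997, 0.0], [-0.0, -0.0, -1.0]]
wrist_force: [-1.9, 1.1, -1.3]
gripper_width: -0.001
```

```bash
python3 -c "
from h import *
where()
from cell import grab_frame
cv2.imwrite('pics/s2.png',cv2.resize(grab_frame('scene')[120:280,180:380,::-1],(800,640))[:600])"
```

```text
t 3.35 box xyz [0.0295 0.1407 0.1224] F [-1.89  1.07 -1.3 ] w -0.0014811126116176456
```

View pics/s2.png

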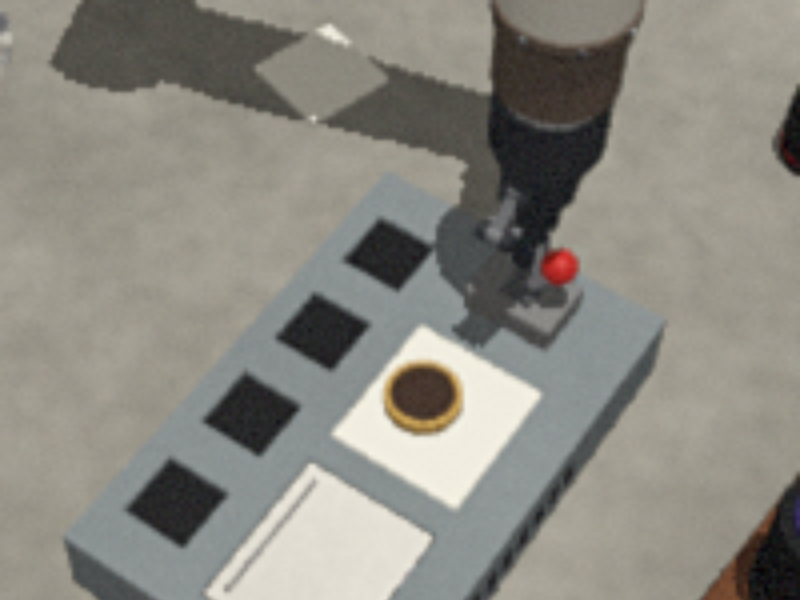

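The fingers have pushed the ball over to (560,266), which is full-frame pixel (320,186.5). I'll convert that to a lever angle.

```bash
python3 -c "
from h import *
for a in(.2,.3,.4,.5): print(a+.5,proj('scene',T(Q,[.03+.05*np.sin(a),.14,.092+.05*np.cos(a)])))"
```

```text
0.7 [[314.46670111 182.76054183]]
0.8 [[315.95314175 183.84624673]]
0.9 [[317.3772181  185.01356152]]
1.0 [[318.72311328 186.24958956]]
```

Emit:
{"fn": "carry_out", "kwargs": {
  "commands": [
    {"fingers": -1,"delta_pos": [0.002,0,0],"twist": 0},
    {"fingers": -1,"delta_pos": [0.004,0,0],"twist": 0},
    {"fingers": -1,"delta_pos": [0.004,0,0],"twist": 0},
    {"fingers": -1,"delta_pos": [-0.01,0,0],"twist": 0},
    {"fingers": -1,"delta_pos": [-0.03,0,0],"twist": 0},
    {"fingers": -1,"delta_pos": [-0.065,0,0],"twist": 0},
    {"fingers": -1,"delta_pos": [-0.1045,0.006,0],"twist": 0},
    {"fingers": -1,"delta_pos": [-0.1045,0.0147,0],"twist": 0}
  ]
}}

```text
t: 4.2
eef_pos: [0.4957, 0.0656, 0.1225]
tcp_rot: [[0.997, 0.082, -0.002], [0.082, -0.997, -0.0], [-0.002, -0.0, -1.0]]
wrist_force: [1.2, -0.1, -0.8]
gripper_width: -0.001
```

```bash
python3 -c "
from h import *
where();to([-.075,.126,.069])
from cell import grab_frame
f=grab_frame('scene');b=f.astype(int)
m=((b[:,:,0]>120)&(b[:,:,1]<60)&(b[:,:,2]<60)).astype(np.uint8)
N,L,s,c=cv2.connectedComponentsWithStats(m)
print([(c[i],s[i,4]) for i in range(1,N) if s[i,4]>20])"
```

```text
t 4.2 box xyz [-0.079   0.1257  0.1225] F [ 1.18 -0.08 -0.8 ] w -0.0007064730027635146
target [0.4997 0.0662 0.069 ] delta [ 0.0041 -0.0003  0.0535] twist -0.0015
[(array([319.33333333, 186.60416667]), np.int32(48))]
```

The ball stays at the off position, (319.3,186.6), about 0.98 rad. Next is feeling cap 4, going down gently.

Emit:
{"fn": "carry_out", "kwargs": {
  "commands": [
    {"fingers": -1,"delta_pos": [0.004,0,0.015],"twist": 0},
    {"fingers": -1,"delta_pos": [0.004,0,0.035],"twist": 0},
    {"fingers": -1,"delta_pos": [0.004,0,0.047],"twist": 0},
    {"fingers": -1,"delta_pos": [0.004,0,0.051],"twist": 0},
    {"fingers": -1,"delta_pos": [0.004,0,0.053],"twist": 0},
    {"fingers": -1,"delta_pos": [0.004,0,0.054],"twist": 0},
    {"fingers": -1,"delta_pos": [0.004,0,0.055],"twist": 0},
    {"fingers": -1,"delta_pos": [0.004,0,0.055],"twist": 0}
  ]
}}

```text
t: 5.05
eef_pos: [0.5044, 0.067, 0.0691]
tcp_rot: [[0.997, 0.082, 0.002], [0.082, -0.997, 0.0], [0.002, -0.0, -1.0]]
wrist_force: [-1.7, -0.6, 7.0]
gripper_width: -0.002
```

```bash
python3 -c "
from h import *
where();to([-.075,.126,.069])"
```

```text
t 5.05 box xyz [-0.0702  0.1263  0.0691] F [-1.73 -0.58  6.97] w -0.002313275838271943
target [0.4997 0.0662 0.069 ] delta [-0.0048  0.0004  0.0001] twist -0.002
```

Cap 4 held 7 N at its flush height, more than the 5.5 N that bottoms the live cap, so it is a blank. Cap 3 is next.

Emit:
{"fn": "carry_out", "kwargs": {
  "commands": [
    {"fingers": -1,"delta_pos": [-0.002,0,-0.02],"twist": 0},
    {"fingers": -1,"delta_pos": [-0.004,0.042,-0.02],"twist": 0},
    {"fingers": -1,"delta_pos": [-0.004,0.084,-0.02],"twist": 0},
    {"fingers": -1,"delta_pos": [-0.004,0.084,-0.008],"twist": 0},
    {"fingers": -1,"delta_pos": [-0.004,0.084,-0.003],"twist": 0},
    {"fingers": -1,"delta_pos": [-0.004,0.084,-0.001],"twist": 0},
    {"fingers": -1,"delta_pos": [-0.004,0.084,0],"twist": 0},
    {"fingers": -1,"delta_pos": [-0.004,0.084,0],"twist": 0}
  ]
}}

```text
t: 5.85
eef_pos: [0.5064, -0.0176, 0.0691]
tcp_rot: [[0.996, 0.084, -0.001], [0.084, -0.996, -0.002], [-0.001, 0.002, -1.0]]
wrist_force: [-2.8, -5.7, 9.5]
gripper_width: 0.004
```

```bash
python3 -c "
from h import *
where();to([-.075,.042,.069])"
```

```text
t 5.85 box xyz [-0.0753  0.0419  0.0691] F [-2.84 -5.74  9.52] w 0.003894598284389886
target [ 0.5067 -0.0175  0.069 ] delta [ 0.0003 -0.0001  0.0001] twist -0.0002
```

Cap 3 is also rigid: 9.5 N at z = 0.0691. Cap 2 is next.

Emit:
{"fn": "carry_out", "kwargs": {
  "commands": [
    {"fingers": -1,"delta_pos": [0,0,-0.02],"twist": 0},
    {"fingers": -1,"delta_pos": [0,0.042,-0.02],"twist": 0},
    {"fingers": -1,"delta_pos": [0,0.084,-0.02],"twist": 0},
    {"fingers": -1,"delta_pos": [0,0.084,-0.008],"twist": 0},
    {"fingers": -1,"delta_pos": [0,0.084,-0.003],"twist": 0},
    {"fingers": -1,"delta_pos": [0,0.084,-0.001],"twist": 0},
    {"fingers": -1,"delta_pos": [0,0.084,0],"twist": 0},
    {"fingers": -1,"delta_pos": [0,0.084,0],"twist": 0}
  ]
}}

```text
t: 6.65
eef_pos: [0.5129, -0.1007, 0.0691]
tcp_rot: [[0.996, 0.085, -0.001], [0.085, -0.996, -0.002], [-0.002, 0.002, -1.0]]
wrist_force: [-4.2, -4.0, 11.2]
gripper_width: -0.001
```

```bash
python3 -c "
from h import *
where();to([-.075,-.042,.069])"
```

```text
t 6.65 box xyz [-0.0757 -0.0414  0.0691] F [-4.21 -3.99 11.18] w -0.0009972344695772558
target [ 0.5137 -0.1012  0.069 ] delta [0.0007 0.0006 0.0001] twist 0.001
```

Cap 2 is rigid too, with 11 N and no travel, so cap 1 should be the live one. I'll press it right down, slightly on the near side to stay clear of the hatch.

Emit:
{"fn": "carry_out", "kwargs": {
  "commands": [
    {"fingers": -1,"delta_pos": [0,0,-0.02],"twist": 0},
    {"fingers": -1,"delta_pos": [-0.004,0.042,-0.02],"twist": 0},
    {"fingers": -1,"delta_pos": [-0.006,0.084,-0.02],"twist": 0},
    {"fingers": -1,"delta_pos": [-0.006,0.084,-0.006],"twist": 0},
    {"fingers": -1,"delta_pos": [-0.006,0.084,0],"twist": 0},
    {"fingers": -1,"delta_pos": [-0.006,0.084,0.003],"twist": 0},
    {"fingers": -1,"delta_pos": [-0.006,0.084,0.005],"twist": 0},
    {"fingers": -1,"delta_pos": [-0.006,0.084,0.005],"twist": 0}
  ]
}}

```text
t: 7.45
eef_pos: [0.5141, -0.1845, 0.0632]
tcp_rot: [[0.997, 0.083, -0.001], [0.083, -0.997, -0.001], [-0.001, 0.001, -1.0]]
wrist_force: [-1.9, -2.1, 5.3]
gripper_width: -0.001
```

```bash
python3 -c "
from h import *
where()
from cell import grab_frame
cv2.imwrite('pics/s3.png',cv2.resize(grab_frame('scene')[120:320,170:410,::-1],(720,600)))"
```

```text
t 7.45 box xyz [-0.0816 -0.125   0.0632] F [-1.86 -2.09  5.33] w -0.0007887562461534825
```

View pics/s3.png

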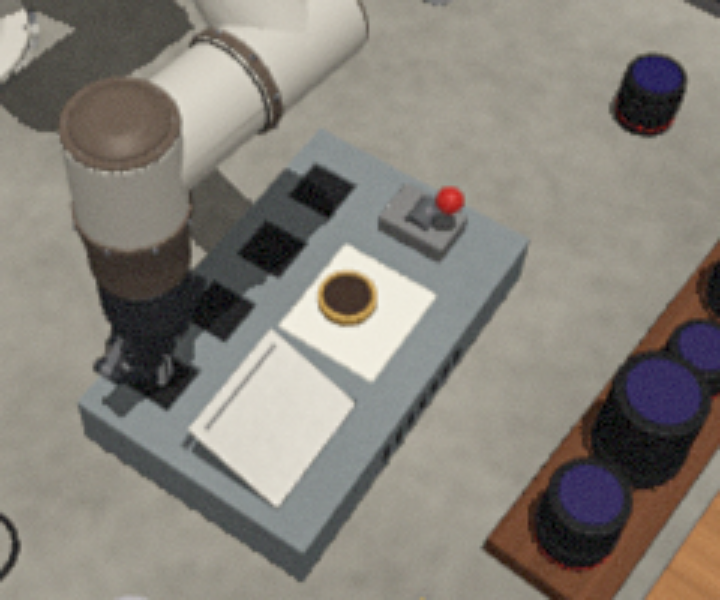

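Cap 1 gave, sinking to z = 0.0632 at 5.3 N. The hatch has sprung up, with its near edge at about (230,385). Now I'll let go: straight up with a slight pull back, away from the hatch.

Emit:
{"fn": "carry_out", "kwargs": {
  "commands": [
    {"fingers": -1,"delta_pos": [0,0,-0.01],"twist": 0},
    {"fingers": -1,"delta_pos": [-0.01,0,-0.03],"twist": 0},
    {"fingers": -1,"delta_pos": [-0.03,0,-0.06],"twist": 0},
    {"fingers": -1,"delta_pos": [-0.05,0,-0.09],"twist": 0},
    {"fingers": -1,"delta_pos": [-0.07,0,-0.12],"twist": 0},
    {"fingers": -1,"delta_pos": [-0.08,0,-0.14],"twist": 0},
    {"fingers": -1,"delta_pos": [-0.08,0,-0.14],"twist": 0},
    {"fingers": -1,"delta_pos": [-0.08,0,-0.14],"twist": 0}
  ]
}}

```text
t: 8.3
eef_pos: [0.4345, -0.1909, 0.2028]
tcp_rot: [[0.997, 0.082, 0.002], [0.082, -0.997, 0.001], [0.002, -0.001, -1.0]]
wrist_force: [0.4, 0.8, -0.4]
gripper_width: -0.001
```

```bash
python3 -c "
from h import *
where()
from cell import grab_frame
cv2.imwrite('pics/s4.png',cv2.resize(grab_frame('scene')[:,:,::-1],(800,600)))"
```

```text
t 8.3 box xyz [-0.1615 -0.1247  0.2028] F [ 0.42  0.81 -0.41] w -0.0010469813179081688
```

View pics/s4.png

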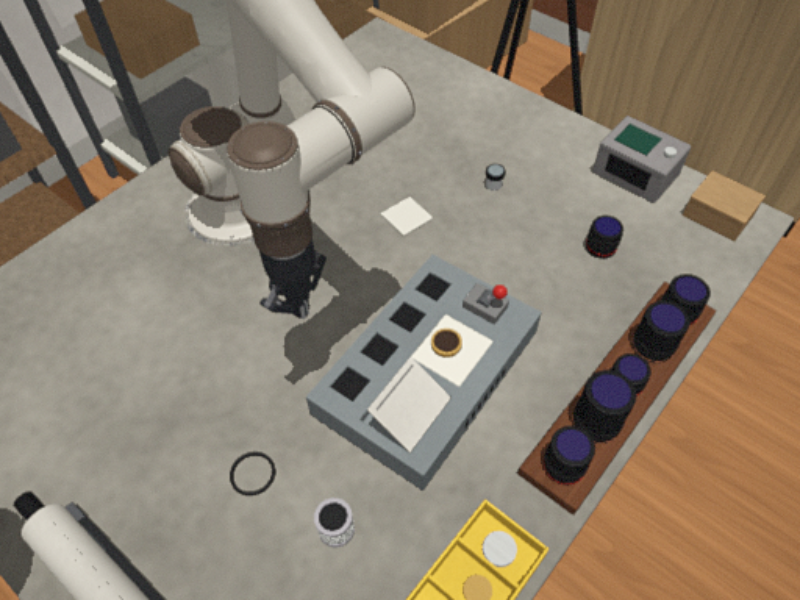

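The arm stands clear, the lever is over at (500,292), the hatch is raised, and the loose things are where they were. Before signing off I'll check the opening angle numerically.

```bash
python3 - <<'E'
from h import *
from scipy.optimize import least_squares
# closed near-left, near-right corners (view px of scene0) -> box x,y at z=.07
ob=np.array([[402,370],[363,415],[450,404],[405,450]])*.64
g=lambda q:(proj('scene',T(Q,[[q[0],q[1]+.06,.07],[q[0],q[1]-.06,.07],[q[0]+.1,q[1]+.06,.07],[q[0]+.1,q[1]-.06,.07]]))-ob).ravel()
r=least_squares(g,[0,-.1]);print(r.x,g(r.x).round(1))
x,y=r.x
for a in(0,.2,.4,.6):
    print(a,[(proj('scene',T(Q,[x+.1-.1*np.cos(a),y+s*.06,.07+.1*np.sin(a)]))[0]/.64).round() for s in(1,-1)])
a=cv2.imread('pics/scene0.png')[350:460,330:470];b=cv2.imread('pics/s4.png')[350:460,330:470]
cv2.imwrite('pics/cmp.png',cv2.resize(np.vstack([a,b]),(360,560),interpolation=cv2.INTER_CUBIC))
E
```

```text
[-0.01734348 -0.11116275] [-0.3 -1.3 -2.5  3.2  0.1 -4.1  2.6  1.8]
0 [array([402., 368.]), array([359., 420.])]
0.2 [array([402., 363.]), array([359., 415.])]
0.4 [array([405., 358.]), array([361., 412.])]
0.6 [array([410., 356.]), array([366., 410.])]
```

View pics/cmp.png

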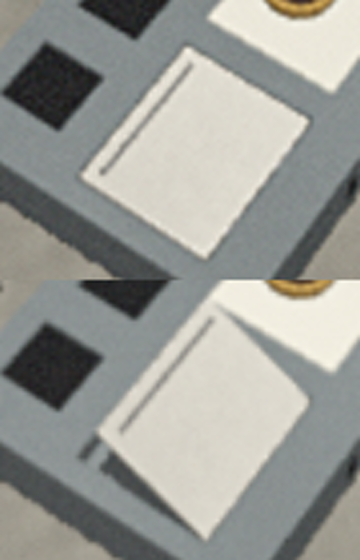

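The near-right hatch corner moved by about (+7,−11) px. The model gives (+7,−10) at 0.6 rad, so the hatch is fully open.

```bash
python3 -c "
from cell import job; print(job.sign_off())"
```

```text
the job is handed in; nothing more can be done
None
```

The light box is switched off and the battery hatch is standing open. I handed the job in at about 8.4 s; the hand-in gives no verdict.

- **Switch:** I pushed the lever over with closed fingertips. The ball's position in the image puts it at about 0.98 of 1.0 rad.
- **Caps:** Caps 4, 3 and 2 stayed rigid, holding 7, 9.5 and 11 N with no travel. Cap 1 was the live one and sank about 6 mm at 5.3 N.
- **Hatch:** After I let go, its near corner had moved (+7, −11) px. The model predicts (+7, −10) at 0.6 rad, so it is fully open.
- **Clearance:** At the end the arm was well clear, with wrist force at noise level. By eye, none of the loose things had moved.

No check failed or disagreed. I did not measure that cap 1 came back up: the last picture shows it looking like the other caps, with nothing touching it.

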